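# Find the unbolted door of a desk cupboard and swing it open

## Robot

A 6-joint arm with a two-finger parallel gripper is mounted at the origin on the work surface. World frame = base frame: x ahead of the robot, y to its left, z up, the work surface at z = 0. Lengths are in m, angles in rad, forces in N, time in s.
With the tool pointing down it reaches from about 0.425 to 0.95 m from the base axis. Payload 3.5 kg.
Tool frame: the origin (TCP) lies between the finger pads, 19 mm behind the fingertips; this is the grasp point; z points along the fingers, y is the line along which they close (so a half turn about z gives the same grasp; the last joint's range is limited). The gripper opens to 85 mm and grips with 20 to 120 N. Pads are 22 mm wide; open, the fingers measure 114 mm over their backs; the gripper's body (76 mm by 85 mm) begins 54 mm behind the grasp point. The pads swing forward as they close: fully open they stand 13 mm farther back than shut.
Start: joints at [-1.413, 0.286, 1.577, -0, 1.279, -0.15], TCP at [0.205, -0.643, 0.25] pointing down, gripper open.
Joint ranges: [-2.77, 2.77], [-0.9, 2.22], [0.21, 2.48], [-1.53, 4.67], [0.24, 2.81], [-2.84, 2.84]. Speed limits (rad/s): [2.79, 2.79, 3.14, 3.14, 3.14, 3.14].

## Interface

Orientations are given as a unit quaternion [x, y, z, w].
In Python, from plant import ctrl gives the robot as it stands.
- The arm moves only by the tool move_arm, never from a script. Its argument "plan" is a list of rows, each an object of numbers: "x", "y", "z": the shift along the tool's x, y, z in m; "yaw": the turn about the tool's z in rad; "fingers": the closure, from 0 (fully open) to 1 (shut). In form: [{"x": .., "y": .., "z": .., "yaw": .., "fingers": ..}, ...]. A call has 1 to 5 rows; each row is the pose to reach, as a shift and turn from the pose commanded when the call began, along the tool's axes at that moment; what a row does not reach only later rows make up. A row lasts 1/10 s, in which the tool goes at most 50 mm and 8.59 degrees, less where a joint would pass 70% of its speed; a pose out of reach is approached as far as the arm can. A call with a gripper value outside its range is refused whole. The fingers move at their own pace and stop on an object; "force" is the grip in N (left out, the last holds). Time passes only in rows, so rows that repeat a pose let the fingers close. It gives the time, the measured TCP pose, the force, the opening and the grip force at its end, in the units of the state.
- ctrl.get_state(): the state, without advancing time (a new reading comes with each control period).
- ctrl.read_camera(name): name is "side" or "top"; returns the picture (420x560x3 uint8, red, green, blue); there is no depth.
- ctrl.camera_model(name): a dict with "intrinsics" (3x3 intrinsics, pixels), "cam_to_world" (4x4, takes a point from camera to world coordinates). Camera axes: x right, y up, looking along -z (the intrinsics and any distortion apply to the point x, -y, -z); pixel columns grow to the right and rows downward; lengths in m; the calibration is good to about 2 mm. A picture is of the moment at which its call begins. camera_model takes no time and is no camera call.
- ctrl.sign_off(): hands the job in; it is judged then, once.
The state is a dict: "time": time; "qpos": joint angles; "dq": joint speeds; "joint_efforts": joint torques, N m; "eef_pos": TCP position; "tcp_rot": TCP orientation; "contact_force": force on the tool from outside, world axes, zero at the start; "wrist_torque": the same for the moment, N m; "opening": opening from 0.0 (shut) to 1.0 (fully open); "finger_force": force on a finger pad.
Only numpy, scipy, OpenCV 4.12 (cv2) and the standard library are available. Lean on these libraries where they do the work, as an engineer would, in place of code of your own. Each camera call takes 0.05 s, during which the arm holds its last target. There are 200 camera calls.

## Task

One of the two doors of the desk cupboard is bolted on the inside and you cannot see which. Find out with a light pull at the handles, for a hard pull (some 3 kg) on the bolted door would bend its catch; then draw the free door open by its handle and leave it standing wide open, past a right angle to the cupboard's front, with the other door shut. Do not shift or knock over the pen pot on its roof, the mug beside it or the telephone.

Things in the scene. Friction and masses are not known exactly. Their poses are not given: they have to be found in the camera images.
- cupboard: wooden cupboard fixed to the desk, two side-hinged doors: carcass 360 wide (y), 190 deep (x), 250 mm high. Origin on the desk under the middle of its front edge; x points front to back (doors look to -x), y to the left door. Each leaf: 178 wide, 16 thick (x -16 to 0), 8 to 242 mm above the desk. The bolted leaf shows no outward sign: 3 mm of play at its handle, then it springs back, 4 N per mm
- left_handle (a point): steel bow handle of the left door. Origin: the grip point, on the axis of its upright round bar, 12 mm thick; the straight part runs from 80 mm below to 3 mm above it, axis 45 mm off the leaf's face; the ends bend back to the leaf 25 mm above and 102 mm below. It is 205 mm above the desk, 143 mm from the hinge line. Turns with the door; axes as the cupboard's when shut
- left_hinge (a point): point on the left door's upright hinge axis, at the carcass's front left corner (+180 mm in the cupboard's y), 125 mm above the desk
- left_door (a joint): angle of the left door, rad: 0 shut, grows as the handle edge swings out towards the robot and to the left, 1.57 square to the front, stop at 1.95; stays where it is left
- right_handle (a point): steel bow handle of the right door. Origin: the grip point, on the axis of its upright round bar, 12 mm thick; the straight part runs from 80 mm below to 3 mm above it, axis 45 mm off the leaf's face; the ends bend back to the leaf 25 mm above and 102 mm below. It is 205 mm above the desk, 143 mm from the hinge line. Turns with the door; axes as the cupboard's when shut
- right_hinge (a point): point on the right door's upright hinge axis, at the carcass's front right corner (-180 mm in the cupboard's y), 125 mm above the desk
- right_door (a joint): angle of the right door, rad: 0 shut, grows as the handle edge swings out towards the robot and to the right, 1.57 square to the front, stop at 1.95; stays where it is left
- left_keeper (a joint): give of the springy steel catch inside the cupboard that the bolt of the left door would bear on, m: 0 at rest and whenever that door is free; grows by about 1 mm per 4 N of pull at the handle if that door is bolted; bent for good past 8 mm (about 30 N at the handle). Out of sight and not to be touched
- right_keeper (a joint): give of the springy steel catch inside the cupboard that the bolt of the right door would bear on, m: 0 at rest and whenever that door is free; grows by about 1 mm per 4 N of pull at the handle if that door is bolted; bent for good past 8 mm (about 30 N at the handle). Out of sight and not to be touched
- pen_pot: black round pen pot, 72 mm across, 90 mm high, standing on the cupboard's roof; origin under its centre; a bystander
- mug: white mug, 80 mm across, 95 mm high, standing beside the cupboard on its left; origin under its centre; a bystander
- telephone: white desk telephone, 200 x 190 x 83 mm, on the right of the desk; origin under its centre; a bystander

How it is judged:
By the outcome, as a careful person would: the job done as asked, in the order asked, and still so for the second after the job is handed in, with the robot touching nothing.
It also fails if it takes over 54 s, if anything falls off the work surface, if the arm or the gripper's body presses on something with over 40 N, if the wrist force passes 120 N, or if a joint passes its speed limit or range.

## Working session

There is one attempt and no reset: what is moved stays moved. The work goes in short steps, Python scripts to look and compute and a tool call to move; the robot and the scene stay as the last step left them, time stands still between calls to the robot, and variables do not carry over. Pictures are saved under pics/ and viewed, at most 10 in all, crops included, and the job is handed in when it is done.

Besides the shell and the picture viewer there is one more tool, called after "Call:" as a command line: name --argument value ..., lists and objects as JSON in quotes. move_arm: Moves the arm, as the interface text tells. Its arguments: {"type":"object","properties":{"plan":{"type":"array"},"force":{"type":"number"}},"required":["plan"]}

```bash
mkdir -p pics; python3 - <<'E'
from plant import ctrl
import cv2
s=ctrl.get_state();print(s)
for n in("side","top"):
    cv2.imwrite(f"pics/{n}0.png",cv2.cvtColor(ctrl.read_camera(n),cv2.COLOR_RGB2BGR))
    m=ctrl.camera_model(n);print(n,m)
E
```

```text
{'time': 0.0, 'qpos': array([-1.41301943e+00,  2.87190382e-01,  1.57816407e+00, -1.18855153e-06,
        1.27861689e+00, -1.50011097e-01]), 'dq': array([ 0.00167133, -0.00011164,  0.00018794,  0.00064609,  0.00177116,
        0.00130302]), 'joint_efforts': array([-5.69679269e-04, -4.05983663e+01, -2.92623997e+01, -1.25498154e-04,
        5.87321527e-03,  2.49555214e-06]), 'eef_pos': array([ 0.20441573, -0.64266136,  0.24863766]), 'tcp_rot': array([ 9.88180946e-01,  1.53287323e-01, -5.18696883e-06, -1.18933155e-03]), 'contact_force': array([-0.44728754, -0.2059628 ,  1.02007093]), 'wrist_torque': array([ 0.05278691,  0.00892595, -0.02849819]), 'finger_force': 0.0, 'opening': 0.9968273441654997}
side {'intrinsics': array([[467.3008062 ,   0.        , 286.73222881],
       [  0.        , 467.3008062 , 209.3349843 ],
       [  0.        ,   0.        ,   1.        ]]), 'cam_to_world': array([[ 0.62103567,  0.72169015, -0.30574175,  0.17604714],
       [-0.78371513,  0.57689428, -0.23018161, -0.4979063 ],
       [ 0.01026086,  0.38256543,  0.92387142,  1.51771894],
       [ 0.        ,  0.        ,  0.        ,  1.        ]])}
top {'intrinsics': array([[533.97497821,   0.        , 287.78311285],
       [  0.        , 533.97497821, 209.03623238],
       [  0.        ,   0.        ,   1.        ]]), 'cam_to_world': array([[ 2.30180756e-03,  9.94660505e-01, -1.03175494e-01,
         4.37587211e-01],
       [-9.99876094e-01,  6.82553396e-04, -1.57267331e-02,
        -1.77490597e-01],
       [-1.55723375e-02,  1.03198909e-01,  9.94538832e-01,
         1.84053689e+00],
       [ 0.00000000e+00,  0.00000000e+00,  0.00000000e+00,
         1.00000000e+00]])}
```

View pics/side0.png

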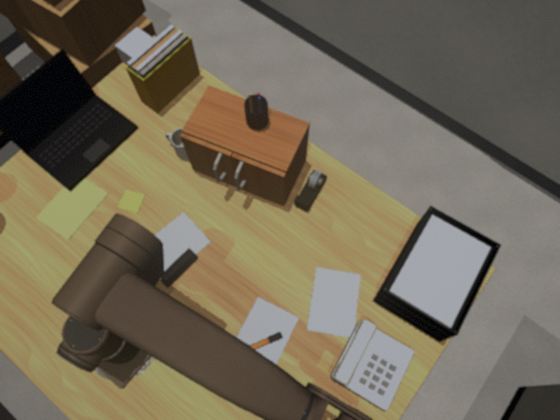

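View pics/top0.png

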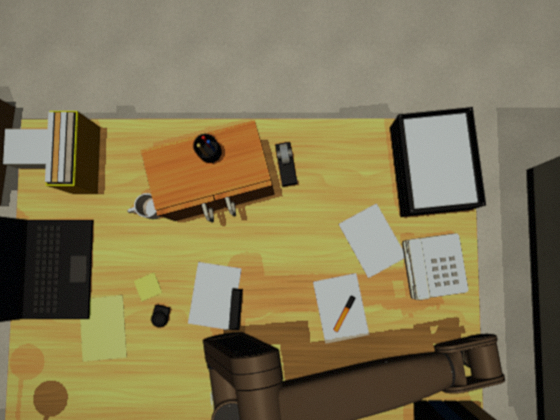

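The side view shows the cupboard at about (245,145), with handles near (218,162) and (240,172). In the top view the roof spans about (142,122)–(272,217) and the handles are at about (208,211) and (231,205). The mug is at (145,205), at the left front corner, and the telephone is far to the right at (435,265). Next I'll zoom in.

```bash
python3 - <<'E'
import cv2,numpy as np
a=cv2.imread("pics/side0.png")[80:220,160:320];b=cv2.imread("pics/top0.png")[110:230,120:290]
a=cv2.resize(a,None,fx=4,fy=4,interpolation=2)[:560,:640];b=cv2.resize(b,None,fx=4,fy=4,interpolation=2)
cv2.imwrite("pics/sc.png",a);cv2.imwrite("pics/tc.png",b)
E
```

```text
(no output)
```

View pics/sc.png

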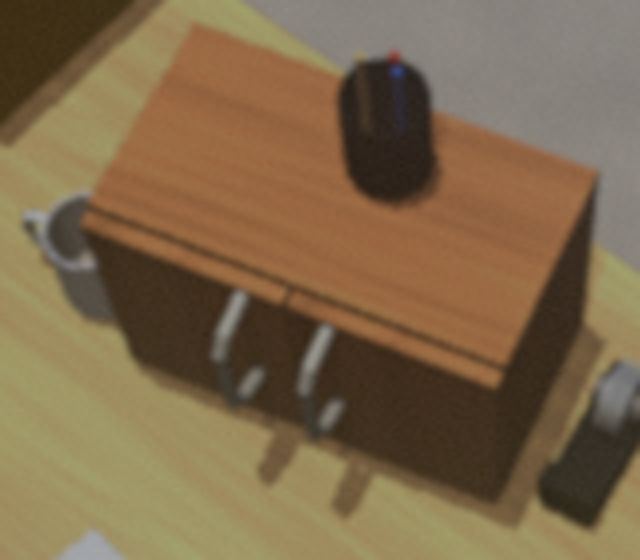

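View pics/tc.png

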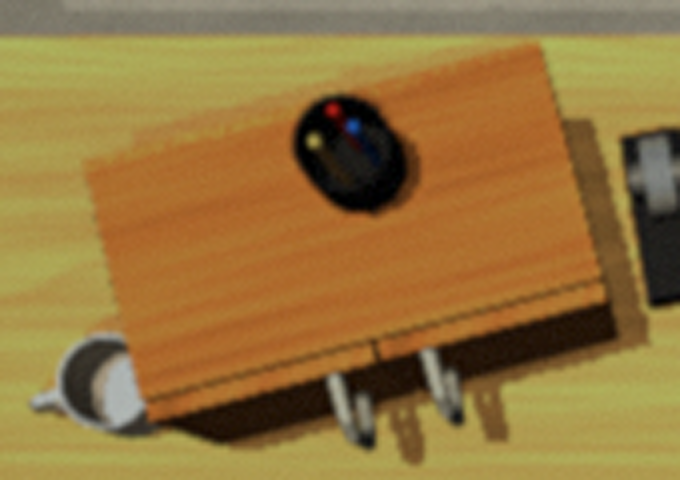

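Crop pixels. Top: roof corners BL (85,162), BR (540,43), FR (605,282), FL (148,402), and handle elbows near (350,438) and (443,415). Side: BL (193,25), BR (596,178), FR (505,368), FL (85,208), and elbows near (219,350) and (305,382). Now I'll triangulate these.

```bash
cat > h.py <<'E'
from plant import ctrl
import numpy as np
def ray(n,p):
    m=ctrl.camera_model(n);K,T=m["intrinsics"],m["cam_to_world"]
    d=np.linalg.inv(K)@[p[0],p[1],1];d=T[:3,:3]@[d[0],-d[1],-d[2]];return T[:3,3],d/np.linalg.norm(d)
def tri(ps,pt):
    A=0;b=0
    for n,p in(("side",ps),("top",pt)):
        o,d=ray(n,p);P=np.eye(3)-np.outer(d,d);A=A+P;b=b+P@o
    return np.linalg.solve(A,b)
def plane(n,p,z):
    o,d=ray(n,p);return o+d*(z-o[2])/d[2]
E
python3 - <<'E'
from h import *
np.set_printoptions(precision=4,suppress=True)
S=lambda x,y:(160+x/4,80+y/4); T=lambda x,y:(120+x/4,110+y/4)
pts=dict(BL=((193,25),(85,162)),BR=((596,178),(540,43)),FR=((505,368),(605,282)),FL=((85,208),(148,402)),LH=((219,350),(350,438)),RH=((305,382),(443,415)))
W={}
for k,(s,t) in pts.items():
    W[k]=tri(S(*s),T(*t));print(k,W[k],plane("top",T(*t),.25),plane("side",S(*s),.25))
q={k:(plane("top",T(*pts[k][1]),.25)+plane("side",S(*pts[k][0]),.25))/2 for k in("BL","BR","FR","FL")}
# rigid 2D fit
M=dict(BL=(.19,.18),BR=(.19,-.18),FR=(0,-.18),FL=(0,.18))
a=np.array([M[k] for k in q]);b=np.array([q[k][:2] for k in q])
H=(a-a.mean(0)).T@(b-b.mean(0));th=np.arctan2(H[0,1]-H[1,0],H[0,0]+H[1,1])
R=np.array([[np.cos(th),-np.sin(th)],[np.sin(th),np.cos(th)]]);o=b.mean(0)-R@a.mean(0)
print("yaw",th,"o",o,"res",b-(a@R.T+o))
for n,p in dict(LH=(-.061,.037),RH=(-.061,-.037),LHinge=(0,.18),RHinge=(0,-.18)).items():print(n,R@p+o)
mug=plane("top",T(100,385),.095);pot=plane("top",T(350,150),.34);print("mug",mug,(mug[:2]-o)@R,"pot",(pot[:2]-o)@R)
E
```

```text
BL [0.7829 0.2973 0.2404] [0.7814 0.294  0.25  ] [0.7778 0.2917 0.25  ]
BR [ 0.8779 -0.0502  0.2328] [ 0.8733 -0.0517  0.25  ] [ 0.8684 -0.0561  0.25  ]
FR [ 0.6903 -0.1033  0.2485] [ 0.689  -0.1023  0.25  ] [ 0.6908 -0.1047  0.25  ]
FL [0.5975 0.243  0.2444] [0.5979 0.2408 0.25  ] [0.5948 0.2404 0.25  ]
LH [0.5759 0.0926 0.214 ] [0.5709 0.0881 0.25  ] [0.5668 0.0747 0.25  ]
RH [0.5938 0.0199 0.2207] [0.5883 0.0186 0.25  ] [0.5871 0.0059 0.25  ]
yaw 0.26386184667586077 o [0.6425 0.0692] res [[ 0.0007  0.0003]
 [-0.002   0.0011]
 [ 0.0005  0.001 ]
 [ 0.0008 -0.0024]]
LH [0.5739 0.089 ]
RH [0.5932 0.0176]
LHinge [0.5955 0.243 ]
RHinge [ 0.6894 -0.1045]
mug [0.6276 0.3217 0.095 ] [0.0515 0.2476] pot [ 0.1255 -0.0261]
```

Pose found: the cupboard's yaw is 0.264 rad, and the handles are at (0.574,0.089) and (0.593,0.018). I'll test the right handle first, because the wrist range suits its swing in this orientation.

Call:
move_arm --plan '[{"x": 0,"y": 0,"z": -0.05,"yaw": 0.02,"fingers": 0},{"x": 0,"y": 0,"z": -0.1,"yaw": 0.044,"fingers": 0},{"x": 0.037,"y": -0.033,"z": -0.1,"yaw": 0.044,"fingers": 0},{"x": 0.074,"y": -0.066,"z": -0.1,"yaw": 0.044,"fingers": 0},{"x": 0.11,"y": -0.1,"z": -0.1,"yaw": 0.044,"fingers": 0}]' --force 30

```text
time: 0.6
eef_pos: [0.2795, -0.5132, 0.3498]
tcp_rot: [0.991, 0.131, 0.0, -0.0]
contact_force: [0.4, -0.3, 0.1]
opening: 1.0
finger_force: 0.0
```

```bash
cat >> h.py <<'E'
from scipy.spatial.transform import Rotation as Ro
O=np.array([.6425,.0692]);TH=.264
np.set_printoptions(precision=4,suppress=True)
def w(cx,cy,z):
    c,s=np.cos(TH),np.sin(TH);return np.array([O[0]+c*cx-s*cy,O[1]+s*cx+c*cy,z])
def st():
    s=ctrl.get_state();R=Ro.from_quat(s["tcp_rot"]).as_matrix()
    a=np.arctan2(R[1,0],R[0,0]);d=s["eef_pos"][:2]-O;c,q=np.cos(TH),np.sin(TH)
    print("t",s["time"],"pos",s["eef_pos"],"cup",c*d[0]+q*d[1],-q*d[0]+c*d[1],"ang",a-TH,"F",s["contact_force"],"open",s["opening"],"ff",s["finger_force"],"q",s["qpos"])
    return s,R,a
def to(p,ang=None):
    s,R,a=st();print("shift",R.T@(np.array(p)-s["eef_pos"]),"yaw",None if ang is None else -(ang+TH-a))
E
python3 -c "
from h import *
to(w(-.061,-.037,.35),0)"
```

```text
t 0.6 pos [ 0.2795 -0.5132  0.3498] cup -0.5023994311390634 -0.46753529087454165 ang -0.0013225817105266269 F [ 0.411  -0.2609  0.1045] open 1.0003956502267257 ff 0.0 q [-1.2458  0.0273  1.6879  0.0004  1.4266  0.0623]
shift [ 0.4408 -0.4311  0.    ] yaw -0.0013225817105266269
```

Call:
move_arm --plan '[{"x": 0.034,"y": -0.033,"z": 0,"yaw": 0,"fingers": 0},{"x": 0.068,"y": -0.066,"z": 0,"yaw": 0,"fingers": 0},{"x": 0.102,"y": -0.1,"z": 0,"yaw": 0,"fingers": 0},{"x": 0.136,"y": -0.133,"z": 0,"yaw": 0,"fingers": 0},{"x": 0.17,"y": -0.166,"z": 0,"yaw": 0,"fingers": 0}]'

```text
time: 1.1
eef_pos: [0.4003, -0.308, 0.3495]
tcp_rot: [0.991, 0.131, -0.0, -0.0]
contact_force: [0.2, 0.1, -0.6]
opening: 1.003
finger_force: 0.0
```

Call:
move_arm --plan '[{"x": 0.034,"y": -0.033,"z": 0,"yaw": 0,"fingers": 0},{"x": 0.068,"y": -0.066,"z": 0,"yaw": 0,"fingers": 0},{"x": 0.102,"y": -0.1,"z": 0,"yaw": 0,"fingers": 0},{"x": 0.136,"y": -0.133,"z": 0,"yaw": 0,"fingers": 0},{"x": 0.17,"y": -0.166,"z": 0,"yaw": 0,"fingers": 0}]'

```text
time: 1.6
eef_pos: [0.5211, -0.1035, 0.3496]
tcp_rot: [0.991, 0.132, -0.0, -0.0]
contact_force: [0.6, 0.1, 0.5]
opening: 1.002
finger_force: 0.0
```

```bash
python3 -c "
from h import *
to(w(-.061,-.037,.35),0)"
```

```text
t 1.6 pos [ 0.5211 -0.1035  0.3496] cup -0.16221373278014528 -0.13501792677981156 ang -0.00014138235505678498 F [0.5828 0.0605 0.5242] open 1.001774971692364 ff 0.0 q [-0.387  -0.0953  1.8075 -0.0001  1.4298  0.9199]
shift [ 0.1012 -0.098  -0.0004] yaw -0.00014138235505678498
```

Call:
move_arm --plan '[{"x": 0.034,"y": -0.033,"z": 0,"yaw": 0,"fingers": 0},{"x": 0.068,"y": -0.066,"z": 0,"yaw": 0,"fingers": 0},{"x": 0.101,"y": -0.098,"z": 0,"yaw": 0,"fingers": 0},{"x": 0.101,"y": -0.098,"z": 0.04,"yaw": 0,"fingers": 0},{"x": 0.101,"y": -0.098,"z": 0.07,"yaw": 0,"fingers": 0}]'

```text
time: 2.1
eef_pos: [0.5929, 0.0173, 0.2784]
tcp_rot: [0.991, 0.133, -0.0, -0.0]
contact_force: [-0.7, -0.7, -0.1]
opening: 1.0
finger_force: 0.0
```

```bash
cat >> h.py <<'E'
import cv2
def pic(f):
    a=cv2.cvtColor(ctrl.read_camera("side"),cv2.COLOR_RGB2BGR)[80:230,130:330];b=cv2.cvtColor(ctrl.read_camera("top"),cv2.COLOR_RGB2BGR)[110:260,110:310]
    cv2.imwrite(f,cv2.resize(np.hstack([a,b]),(800,300),interpolation=2))
E
python3 -c "
from h import *
to(w(-.061,-.037,.205),0);pic('pics/p1.png')"
```

```text
t 2.1 pos [0.5929 0.0173 0.2784] cup -0.06147691293883187 -0.03717070955806752 ang 0.0028585974306850614 F [-0.6811 -0.6955 -0.0939] open 0.9995432617304132 ff 0.0 q [-0.1418  0.0867  1.7543 -0.0001  1.3011  1.1622]
shift [ 0.0005 -0.0002  0.0734] yaw 0.0028585974306850614
```

View pics/p1.png

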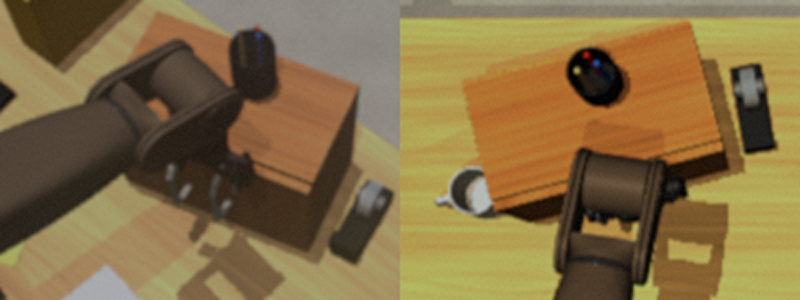

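The picture shows the right handle at about (222,190) in the left half, with the right-hand finger above and beside it at (240,165). The other finger is hidden by the wrist. Descending gently.

Call:
move_arm --plan '[{"x": 0,"y": 0,"z": 0.02,"yaw": 0,"fingers": 0},{"x": 0,"y": 0,"z": 0.04,"yaw": 0,"fingers": 0},{"x": 0,"y": 0,"z": 0.055,"yaw": 0,"fingers": 0},{"x": 0,"y": 0,"z": 0.065,"yaw": 0,"fingers": 0},{"x": 0,"y": 0,"z": 0.073,"yaw": 0,"fingers": 0}]'

```text
time: 2.7
eef_pos: [0.5929, 0.0152, 0.2071]
tcp_rot: [0.991, 0.131, 0.0, 0.0]
contact_force: [-0.5, 0.3, 0.9]
opening: 0.998
finger_force: 0.0
```

Call:
move_arm --plan '[{"x": 0,"y": 0,"z": 0,"yaw": 0,"fingers": 0.5},{"x": 0,"y": 0,"z": 0,"yaw": 0,"fingers": 0.8},{"x": 0,"y": 0,"z": 0,"yaw": 0,"fingers": 1},{"x": 0,"y": 0,"z": 0,"yaw": 0,"fingers": 1},{"x": 0,"y": 0,"z": 0,"yaw": 0,"fingers": 1}]' --force 30

```text
time: 3.2
eef_pos: [0.591, 0.0188, 0.2079]
tcp_rot: [0.991, 0.131, -0.002, -0.005]
contact_force: [-12.9, 20.5, 11.1]
opening: 0.149
finger_force: 11.2
```

```bash
python3 -c "
from h import *
st()"
```

```text
t 3.2 pos [0.591  0.0188 0.2079] cup -0.06285586762679034 -0.035265381903289934 ang -0.0013691817611781176 F [-12.8678  20.5065  11.0646] open 0.1491514453062993 ff 11.157374382019043 q [-0.1431  0.1447  1.8227  0.0091  1.1815  1.1616]
```

Gripped (12.7 mm), but with some sideways strain. I'll relax that before pulling.

Call:
move_arm --plan '[{"x": 0,"y": -0.003,"z": -0.001,"yaw": 0,"fingers": 1},{"x": -0.0,"y": -0.003,"z": -0.001,"yaw": 0,"fingers": 1}]'

```text
time: 3.4
eef_pos: [0.591, 0.0196, 0.2081]
tcp_rot: [0.991, 0.132, -0.001, -0.001]
contact_force: [-3.0, 3.3, 1.4]
opening: 0.126
finger_force: 29.8
```

```bash
sed -i 's|print("t",s|f=s["contact_force"];print("Fcup",c*f[0]+q*f[1],-q*f[0]+c*f[1],f[2]);print("t",s|' h.py; python3 -c "
from h import *
st()"
```

```text
Fcup -2.0092963612743038 3.948583538343586 1.4349080546372353
t 3.4 pos [0.591  0.0196 0.2081] cup -0.06263458724205723 -0.03448091888305081 ang 0.00042917010230048014 F [-2.97    3.2875  1.4349] open 0.12630056614689944 ff 29.802474975585938 q [-0.139   0.1429  1.8244  0.0017  1.1769  1.1667]
```

Call:
move_arm --plan '[{"x": -0.0015,"y": 0,"z": 0,"yaw": 0,"fingers": 1},{"x": -0.003,"y": 0,"z": 0,"yaw": 0,"fingers": 1},{"x": -0.0045,"y": 0,"z": 0,"yaw": 0,"fingers": 1},{"x": -0.006,"y": 0,"z": 0,"yaw": 0,"fingers": 1},{"x": -0.006,"y": 0,"z": 0,"yaw": 0,"fingers": 1}]'

```text
time: 3.9
eef_pos: [0.5873, 0.0167, 0.2081]
tcp_rot: [0.991, 0.131, 0.002, 0.0]
contact_force: [3.6, 5.5, -2.4]
opening: 0.128
finger_force: 29.3
```

```bash
python3 -c "
from h import *
st()"
```

```text
Fcup 4.923559527200704 4.330861751680607 -2.420110054908055
t 3.9 pos [0.5873 0.0167 0.2081] cup -0.06699413227091246 -0.03627048711737251 ang -0.0006107221669756635 F [ 3.6229  5.4656 -2.4201] open 0.12808067972108447 ff 29.34093251824379 q [-0.1445  0.1312  1.8374  0.0008  1.1686  1.1626]
```

Call:
move_arm --plan '[{"x": -0.001,"y": 0,"z": 0,"yaw": 0,"fingers": 1},{"x": -0.002,"y": 0,"z": 0,"yaw": 0,"fingers": 1},{"x": -0.003,"y": 0,"z": 0,"yaw": 0,"fingers": 1},{"x": -0.003,"y": 0,"z": 0,"yaw": 0,"fingers": 1}]'

```text
time: 4.3
eef_pos: [0.5861, 0.0157, 0.2081]
tcp_rot: [0.991, 0.131, 0.005, 0.001]
contact_force: [9.7, 3.8, -5.0]
opening: 0.13
finger_force: 29.2
```

```bash
python3 -c "
from h import *
st()"
```

```text
Fcup 10.37284695804606 1.1467614228199356 -4.958831108218222
t 4.3 pos [0.5861 0.0157 0.2081] cup -0.06843704267575898 -0.036924085686061016 ang -0.0008202963475672509 F [ 9.7142  3.8138 -4.9588] open 0.12994890743599835 ff 29.196463376283646 q [-0.1467  0.1259  1.8434  0.0014  1.1627  1.1604]
```

Force rises about 4 N/mm, so the right door is bolted. I'll ease it back, release and lift.

Call:
move_arm --plan '[{"x": 0.003,"y": 0,"z": 0,"yaw": 0,"fingers": 1},{"x": 0.006,"y": 0,"z": 0,"yaw": 0,"fingers": 1},{"x": 0.009,"y": 0,"z": 0,"yaw": 0,"fingers": 1},{"x": 0.009,"y": 0,"z": 0,"yaw": 0,"fingers": 0.5},{"x": 0.009,"y": 0,"z": 0,"yaw": 0,"fingers": 0}]'

```text
time: 4.8
eef_pos: [0.5923, 0.0175, 0.2082]
tcp_rot: [0.991, 0.131, 0.0, 0.001]
contact_force: [-0.9, -0.4, 1.1]
opening: 0.459
finger_force: 0.0
```

Call:
move_arm --plan '[{"x": 0,"y": 0,"z": 0,"yaw": 0,"fingers": 0},{"x": 0,"y": 0,"z": 0,"yaw": 0,"fingers": 0},{"x": 0,"y": 0,"z": -0.04,"yaw": 0,"fingers": 0},{"x": 0,"y": 0,"z": -0.08,"yaw": 0,"fingers": 0},{"x": -0.02,"y": 0,"z": -0.125,"yaw": 0,"fingers": 0}]'

```text
time: 5.3
eef_pos: [0.5729, 0.013, 0.3333]
tcp_rot: [0.991, 0.132, -0.001, -0.0]
contact_force: [-0.3, -1.2, 0.8]
opening: 0.997
finger_force: 0.0
```

```bash
python3 -c "
from h import *
to(w(-.062,.039,.33),np.pi)"
```

```text
Fcup -0.6297674039079229 -1.0634653573433923 0.7944299706619523
t 5.3 pos [0.5729 0.013  0.3333] cup -0.08189012871084354 -0.0361032495005173 ang -3.488450114014219e-05 F [-0.3304 -1.191   0.7944] open 0.996504696155151 ff 0.0 q [-0.1542  0.0093  1.7355 -0.0003  1.3982  1.1527]
shift [ 0.0199 -0.0751  0.0032] yaw -3.1416275380909333
```

Call:
move_arm --plan '[{"x": 0,"y": -0.015,"z": 0,"yaw": -0.149,"fingers": 0},{"x": 0,"y": -0.03,"z": 0,"yaw": -0.298,"fingers": 0},{"x": 0,"y": -0.045,"z": 0,"yaw": -0.447,"fingers": 0},{"x": 0,"y": -0.06,"z": 0,"yaw": -0.596,"fingers": 0},{"x": 0,"y": -0.075,"z": 0,"yaw": -0.745,"fingers": 0}]'

```text
time: 5.8
eef_pos: [0.5529, 0.0858, 0.3331]
tcp_rot: [0.874, 0.486, 0.0, 0.0]
contact_force: [-0.7, 0.6, -0.7]
opening: 0.999
finger_force: 0.0
```

Call:
move_arm --plan '[{"x": 0,"y": 0,"z": 0,"yaw": -0.149,"fingers": 0},{"x": 0,"y": 0,"z": 0,"yaw": -0.298,"fingers": 0},{"x": 0,"y": 0,"z": 0,"yaw": -0.447,"fingers": 0},{"x": 0,"y": 0,"z": 0,"yaw": -0.596,"fingers": 0},{"x": 0,"y": 0,"z": 0,"yaw": -0.745,"fingers": 0}]'

```text
time: 6.3
eef_pos: [0.5531, 0.0853, 0.3331]
tcp_rot: [0.637, 0.771, -0.0, 0.0]
contact_force: [-0.7, -0.3, 0.7]
opening: 1.001
finger_force: 0.0
```

Call:
move_arm --plan '[{"x": 0,"y": 0,"z": 0,"yaw": -0.149,"fingers": 0},{"x": 0,"y": 0,"z": 0,"yaw": -0.298,"fingers": 0},{"x": 0,"y": 0,"z": 0,"yaw": -0.447,"fingers": 0},{"x": 0,"y": 0,"z": 0,"yaw": -0.596,"fingers": 0},{"x": 0,"y": 0,"z": 0,"yaw": -0.745,"fingers": 0}]'

```text
time: 6.8
eef_pos: [0.5531, 0.0853, 0.333]
tcp_rot: [0.313, 0.95, -0.0, 0.0]
contact_force: [0.6, 0.2, -0.4]
opening: 0.998
finger_force: 0.0
```

Call:
move_arm --plan '[{"x": 0,"y": 0,"z": 0,"yaw": -0.149,"fingers": 0},{"x": 0,"y": 0,"z": 0,"yaw": -0.298,"fingers": 0},{"x": 0,"y": 0,"z": 0,"yaw": -0.447,"fingers": 0},{"x": 0,"y": 0,"z": 0,"yaw": -0.596,"fingers": 0},{"x": 0,"y": 0,"z": 0,"yaw": -0.745,"fingers": 0}]'

```text
time: 7.3
eef_pos: [0.5531, 0.0852, 0.3331]
tcp_rot: [-0.054, 0.999, -0.0, 0.0]
contact_force: [0.4, 0.2, 0.2]
opening: 0.999
finger_force: 0.0
```

```bash
python3 -c "
from h import *
to(w(-.0625,.039,.208),np.pi)"
```

```text
Fcup 0.4195196533778581 0.13775127383870284 0.15078356335581997
t 7.3 pos [0.5531 0.0852 0.3331] cup -0.08211609975285826 0.03882251663511002 ang -3.297576131817367 F [0.369  0.2424 0.1508] open 0.9992303620677093 ff 0.0 q [-0.0281 -0.0223  1.7673 -0.0005  1.3963 -1.7069]
shift [-0.0193  0.0033  0.1251] yaw -6.43916878540716
```

Call:
move_arm --plan '[{"x": -0.01,"y": 0.002,"z": 0,"yaw": -0.1,"fingers": 0},{"x": -0.019,"y": 0.003,"z": 0,"yaw": -0.156,"fingers": 0},{"x": -0.0195,"y": 0.003,"z": 0.01,"yaw": -0.156,"fingers": 0},{"x": -0.0195,"y": 0.003,"z": 0.035,"yaw": -0.156,"fingers": 0},{"x": -0.0195,"y": 0.003,"z": 0.055,"yaw": -0.156,"fingers": 0}]'

```text
time: 7.8
eef_pos: [0.5716, 0.0903, 0.2764]
tcp_rot: [-0.128, 0.992, -0.0, -0.0]
contact_force: [-0.3, -0.0, -1.2]
opening: 0.999
finger_force: 0.0
```

```bash
python3 -c "
from h import *
to(w(-.0625,.039,.208),np.pi);pic('pics/p2.png')"
```

```text
Fcup -0.28728729754889837 0.07219697574978087 -1.2433296764373996
t 7.8 pos [0.5716 0.0903 0.2764] cup -0.06293165713092064 0.038873618253699456 ang -3.149001801732356 F [-0.2962 -0.0053 -1.2433] open 0.9985117152489659 ff 0.0 q [-0.0184  0.0559  1.7905 -0.0004  1.296  -1.8457]
shift [-0.0005  0.0001  0.0684] yaw -6.29059445532215
```

View pics/p2.png

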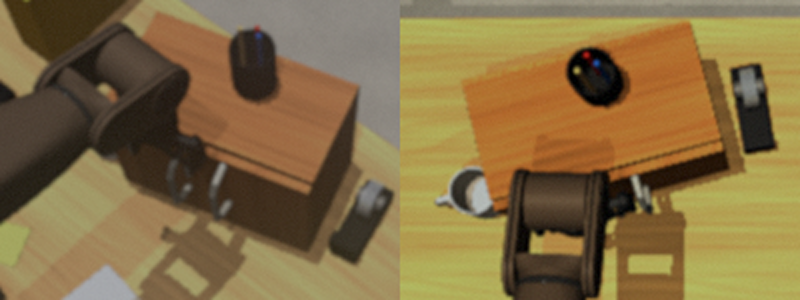

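The picture shows the right finger at about (195,145) between the two handles, which are at (178,180) and (220,190). The right door looks shut. Descending and gripping the left handle.

Call:
move_arm --plan '[{"x": 0,"y": 0,"z": 0.02,"yaw": 0,"fingers": 0},{"x": 0,"y": 0,"z": 0.04,"yaw": 0,"fingers": 0},{"x": 0,"y": 0,"z": 0.055,"yaw": 0,"fingers": 0},{"x": 0,"y": 0,"z": 0.068,"yaw": 0,"fingers": 0},{"x": 0,"y": 0,"z": 0.068,"yaw": 0,"fingers": 0}]'

```text
time: 8.4
eef_pos: [0.5711, 0.0905, 0.208]
tcp_rot: [-0.129, 0.992, 0.0, -0.002]
contact_force: [-0.4, -0.1, -0.3]
opening: 1.006
finger_force: 0.0
```

Call:
move_arm --plan '[{"x": 0,"y": 0,"z": 0,"yaw": 0,"fingers": 0.5},{"x": 0,"y": 0,"z": 0,"yaw": 0,"fingers": 0.8},{"x": 0,"y": 0,"z": 0,"yaw": 0,"fingers": 1},{"x": 0,"y": 0,"z": 0,"yaw": 0,"fingers": 1},{"x": 0,"y": 0,"z": 0,"yaw": 0,"fingers": 1}]' --force 30

```text
time: 8.9
eef_pos: [0.5722, 0.0909, 0.2105]
tcp_rot: [-0.129, 0.992, 0.001, 0.0]
contact_force: [-4.0, 16.7, 4.7]
opening: 0.144
finger_force: 10.3
```

Call:
move_arm --plan '[{"x": 0,"y": 0,"z": 0,"yaw": 0,"fingers": 1},{"x": 0,"y": 0,"z": 0,"yaw": 0,"fingers": 1}]'

```text
time: 9.1
eef_pos: [0.5721, 0.0915, 0.2106]
tcp_rot: [-0.129, 0.992, 0.001, 0.0]
contact_force: [-1.6, 3.9, 3.1]
opening: 0.13
finger_force: 29.9
```

```bash
python3 -c "
from h import *
st()"
```

```text
Fcup -0.5543125165155696 4.1488377268664545 3.071485553595242
t 9.1 pos [0.5721 0.0915 0.2106] cup -0.06215858161432701 0.03989553885828169 ang -3.1473059878037306 F [-1.6177  3.8605  3.0715] open 0.12999719409586352 ff 29.873392581939697 q [-0.0173  0.1129  1.8529  0.0021  1.1758 -1.8471]
```

Call:
move_arm --plan '[{"x": 0.0015,"y": 0,"z": 0,"yaw": 0,"fingers": 1},{"x": 0.003,"y": 0,"z": 0,"yaw": 0,"fingers": 1},{"x": 0.005,"y": 0,"z": 0,"yaw": 0,"fingers": 1},{"x": 0.007,"y": 0,"z": 0,"yaw": 0,"fingers": 1},{"x": 0.009,"y": 0,"z": 0,"yaw": 0,"fingers": 1}]'

```text
time: 9.6
eef_pos: [0.5651, 0.0924, 0.2106]
tcp_rot: [-0.128, 0.992, 0.005, 0.004]
contact_force: [6.0, 15.7, -1.7]
opening: 0.131
finger_force: 29.9
```

```bash
python3 -c "
from h import *
st()"
```

```text
Fcup 9.85347870093646 13.584485873835606 -1.6966328475606147
t 9.6 pos [0.5651 0.0924 0.2106] cup -0.0687005078703711 0.04258881116721511 ang -3.149379666666019 F [ 5.9673 15.685  -1.6966] open 0.1310269104173557 ff 29.91788014769554 q [-0.0194  0.0939  1.8735  0.0115  1.1676 -1.851 ]
```

Only about 4 N along the arc, and the motion follows the hinge circle, so the left door is free. Computing arc rows.

```bash
cat > arc.py <<'E'
from h import *
p0=np.array([-.0622,-.1405]);hg=np.array([0,.18])
def P(t):
    c,s=np.cos(t),np.sin(t);return hg+np.array([[c,s],[-s,c]])@p0
def rows(cmd,t0,ts):
    # tool x dir in cup frame = -(cos,..) at angle pi-t0 ; tool y = x rotated -90 deg
    a=np.pi-t0;ex=np.array([np.cos(a),np.sin(a)]);ey=np.array([np.sin(a),-np.cos(a)])
    for t in ts:
        d=P(t)-cmd;print("t %.2f x %.4f y %.4f yaw %.3f"%(t,d@ex,d@ey,t-t0))
E
python3 -c "
from arc import *
rows(np.array([-.0712,.0395]),0,[.08,.14,.22,.31,.4])
print()
rows(P(.4),.4,[.5,.6,.7,.8,.9])"
```

```text
t 0.08 x 0.0020 y 0.0054 yaw 0.080
t 0.14 x 0.0100 y 0.0101 yaw 0.140
t 0.22 x 0.0202 y 0.0170 yaw 0.220
t 0.31 x 0.0309 y 0.0257 yaw 0.310
t 0.40 x 0.0408 y 0.0353 yaw 0.400

t 0.50 x 0.0137 y 0.0069 yaw 0.100
t 0.60 x 0.0267 y 0.0152 yaw 0.200
t 0.70 x 0.0387 y 0.0247 yaw 0.300
t 0.80 x 0.0498 y 0.0353 yaw 0.400
t 0.90 x 0.0597 y 0.0470 yaw 0.500
```

Call:
move_arm --plan '[{"x": 0.002,"y": 0.0055,"z": 0,"yaw": 0.08,"fingers": 1},{"x": 0.01,"y": 0.01,"z": 0,"yaw": 0.14,"fingers": 1},{"x": 0.02,"y": 0.017,"z": 0,"yaw": 0.22,"fingers": 1},{"x": 0.031,"y": 0.0255,"z": 0,"yaw": 0.31,"fingers": 1},{"x": 0.041,"y": 0.0355,"z": 0,"yaw": 0.4,"fingers": 1}]'

```text
time: 10.1
eef_pos: [0.5157, 0.1127, 0.2106]
tcp_rot: [0.073, 0.997, 0.001, 0.002]
contact_force: [3.6, 4.8, -0.4]
opening: 0.128
finger_force: 30.0
```

```bash
python3 -c "
from arc import *
st();print(P(.4))"
```

```text
Fcup 4.676289410710341 3.674189032694219 -0.42662667834749085
t 10.1 pos [0.5157 0.1127 0.2106] cup -0.11108058653423578 0.0750964929287245 ang 2.732180379741756 F [ 3.5555  4.7671 -0.4266] open 0.12818818428907344 ff 29.998164474964142 q [ 0.0224 -0.0051  1.9763  0.0012  1.1655 -1.4035]
[-0.112   0.0748]
```

Tracking well. Continuing.

Call:
move_arm --plan '[{"x": 0.0137,"y": 0.007,"z": 0,"yaw": 0.1,"fingers": 1},{"x": 0.0267,"y": 0.0152,"z": 0,"yaw": 0.2,"fingers": 1},{"x": 0.0387,"y": 0.0247,"z": 0,"yaw": 0.3,"fingers": 1},{"x": 0.0498,"y": 0.0353,"z": 0,"yaw": 0.4,"fingers": 1},{"x": 0.0597,"y": 0.047,"z": 0,"yaw": 0.5,"fingers": 1}]'

```text
time: 10.6
eef_pos: [0.4628, 0.1668, 0.2106]
tcp_rot: [0.317, 0.948, -0.0, 0.002]
contact_force: [3.0, 0.4, 0.6]
opening: 0.128
finger_force: 30.2
```

```bash
python3 -c "
from arc import *
st();print(P(.9))"
```

```text
Fcup 3.0037019502533897 -0.3700100915131282 0.5658864830453084
t 10.6 pos [0.4628 0.1668 0.2106] cup -0.1480383158039137 0.1410719947359101 ang 2.232620051323896 F [2.9962 0.4266 0.5659] open 0.1279004500628786 ff 30.152067840099335 q [ 0.1405 -0.0884  2.0562 -0.0027  1.1708 -0.7843]
[-0.1487  0.1414]
```

Call:
move_arm --plan '[{"x": 0.0137,"y": 0.007,"z": 0,"yaw": 0.1,"fingers": 1},{"x": 0.0267,"y": 0.0152,"z": 0,"yaw": 0.2,"fingers": 1},{"x": 0.0387,"y": 0.0247,"z": 0,"yaw": 0.3,"fingers": 1},{"x": 0.0498,"y": 0.0353,"z": 0,"yaw": 0.4,"fingers": 1},{"x": 0.0597,"y": 0.047,"z": 0,"yaw": 0.5,"fingers": 1}]'

```text
time: 11.1
eef_pos: [0.4413, 0.2402, 0.2106]
tcp_rot: [0.542, 0.841, -0.002, -0.001]
contact_force: [-5.7, -1.8, 6.7]
opening: 0.129
finger_force: 30.7
```

Call:
move_arm --plan '[{"x": 0.0137,"y": 0.007,"z": 0,"yaw": 0.1,"fingers": 1},{"x": 0.0267,"y": 0.0152,"z": 0,"yaw": 0.2,"fingers": 1},{"x": 0.0387,"y": 0.0247,"z": 0,"yaw": 0.3,"fingers": 1},{"x": 0.0498,"y": 0.0353,"z": 0,"yaw": 0.4,"fingers": 1},{"x": 0.0498,"y": 0.0353,"z": 0,"yaw": 0.4,"fingers": 1}]'

```text
time: 11.6
eef_pos: [0.4516, 0.3029, 0.2106]
tcp_rot: [0.697, 0.717, -0.001, -0.003]
contact_force: [-11.8, 6.0, 7.7]
opening: 0.123
finger_force: 30.9
```

```bash
python3 -c "
from arc import *
st();print(P(1.8))"
```

```text
Fcup -9.812018236526653 8.890278543860681 7.682242329264806
t 11.6 pos [0.4516 0.3029 0.2106] cup -0.12331252145407315 0.2754657845062743 ang 1.3354052056273713 F [-11.7919   6.0219   7.6822] open 0.12314848205868699 ff 30.87692230939865 q [0.402  0.0361 1.9345 0.0058 1.1763 0.3711]
[-0.1227  0.2725]
```

Call:
move_arm --plan '[{"x": 0,"y": 0,"z": 0,"yaw": 0,"fingers": 0.6},{"x": 0,"y": 0,"z": 0,"yaw": 0,"fingers": 0.2},{"x": 0,"y": 0,"z": 0,"yaw": 0,"fingers": 0},{"x": 0,"y": 0,"z": 0,"yaw": 0,"fingers": 0},{"x": 0,"y": 0,"z": 0,"yaw": 0,"fingers": 0}]'

```text
time: 12.1
eef_pos: [0.4542, 0.3, 0.21]
tcp_rot: [0.697, 0.717, -0.0, 0.0]
contact_force: [-0.6, 0.4, 0.5]
opening: 0.961
finger_force: 0.0
```

Call:
move_arm --plan '[{"x": 0,"y": 0,"z": -0.02,"yaw": 0,"fingers": 0},{"x": 0,"y": 0,"z": -0.05,"yaw": 0,"fingers": 0},{"x": 0,"y": 0,"z": -0.09,"yaw": 0,"fingers": 0},{"x": 0,"y": 0,"z": -0.13,"yaw": 0,"fingers": 0},{"x": 0,"y": 0,"z": -0.17,"yaw": 0,"fingers": 0}]'

```text
time: 12.6
eef_pos: [0.4539, 0.3001, 0.3816]
tcp_rot: [0.697, 0.717, -0.0, 0.0]
contact_force: [1.0, -0.1, -0.3]
opening: 0.997
finger_force: 0.0
```

```bash
python3 -c "
from h import *
st();pic('pics/p3.png')"
```

```text
Fcup 0.9172026608922542 -0.3244160850540878 -0.2969116449915117
t 12.6 pos [0.4539 0.3001 0.3816] cup -0.12185427160634427 0.2720908714010679 ang 1.3354261255119946 F [ 0.9701 -0.0738 -0.2969] open 0.9970515331453534 ff 0.0 q [ 0.3978 -0.0767  1.7338 -0.0003  1.4845  0.3691]
```

View pics/p3.png

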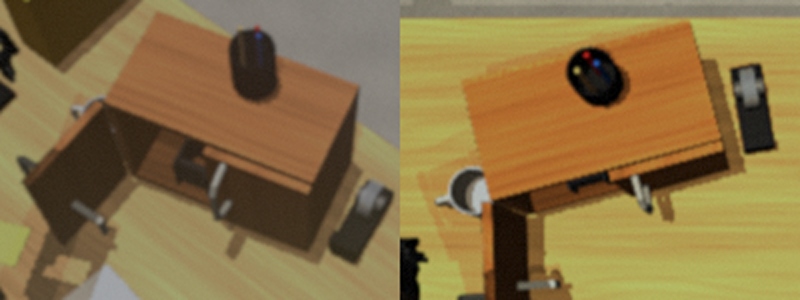

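The picture shows the left leaf standing at about 1.8 rad (top view, leaf edge upright at x≈487). The right door is flush, pot and mug are unmoved, and the gripper is clear above. Handing in.

```bash
python3 -c "
from plant import ctrl
print(ctrl.sign_off())"
```

```text
the job is handed in; nothing more can be done
None
```

The right door is the bolted one, found with a pull of about 10 N and then eased shut; the left door now stands open at about 1.8 rad (past a right angle), the pen pot and mug look unmoved, the arm stayed away from the telephone, and the job was handed in at about 12.7 s.

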